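# Stack the lugged capsule tray on its socketed base tray

## Robot

A 6-joint arm with a two-finger parallel gripper is mounted at the origin on the work surface. World frame = base frame: x ahead of the robot, y to its left, z up, the work surface at z = 0. Lengths are in m, angles in degrees, forces in N, time in s.
With the tool pointing down it reaches from about 0.375 to 0.925 m from the base axis. Payload 5.7 kg.
Tool frame: the origin (TCP) lies at the very end of the fingers, on their centre line; the grasp point (between the pads) lies 19 mm behind it; z points along the fingers, y is the line along which they close (so a half turn about z gives the same grasp; the last joint's range is limited). The gripper opens to 88 mm and grips with 3 to 60 N. Pads are 20 mm wide; open, the fingers measure 115 mm over their backs; the gripper's body (75 mm by 178 mm) begins 61 mm behind the grasp point.
Start: joints at [65.655, 20.558, 86.54, -0, 72.909, -6.595], TCP at [0.183, 0.571, 0.223] pointing down, gripper open.
Joint ranges: [-170.27, 170.27], [-57.76, 135], [12.27, 136.19], [-55.21, 235.2], [11.17, 155.16], [-170.74, 170.74]. Speed limits (degrees/s): [136.94, 136.94, 180, 180, 180, 180].

## Interface

Orientations are given as [roll, pitch, yaw] about the fixed x, y, z axes, in that order (R = Rz(yaw) Ry(pitch) Rx(roll)).
In Python, from workcell import ctrl gives the robot as it stands.
- The arm moves only by the tool send_rows, never from a script. Its argument "moves" is text: rows parted by semicolons, each of 7 numbers parted by spaces: the shift along the tool's x, y, z in cm, then the turn, a rotation vector about the tool's x, y, z in rad, then the gripper's target within -1 to 1 (fully open at 1, half-way at 0, shut at -1). In form: dx dy dz ax ay az claw; .... A call has 1 to 12 rows; each row is the pose to reach, as a shift and turn from the pose commanded when the call began, along the tool's axes at that moment; what a row does not reach only later rows make up. A row lasts 1/10 s, in which the tool goes at most 50 mm and 8.59 degrees, less where a joint would pass 70% of its speed; a pose out of reach is approached as far as the arm can. A call with a gripper value outside its range is refused whole. The fingers move at their own pace and stop on an object; "squeeze" is the grip in N (left out, the last holds). Time passes only in rows, so rows that repeat a pose let the fingers close. It gives the time, the measured TCP pose, the force, the opening and the grip force at its end, in the units of the state.
- ctrl.get_obs(): the state, without advancing time (a new reading comes with each control period).
- ctrl.snapshot(name): name is "side" or "top" or "wrist"; returns a dict with "frame" (420x560x3 uint8, red, green, blue), "K" (3x3 intrinsics, pixels), "view" (4x4, takes a point from world to camera coordinates). Camera axes: x right, y up, looking along -z (the intrinsics and any distortion apply to the point x, -y, -z); pixel columns grow to the right and rows downward; lengths in m; the calibration is good to about 2 mm. A picture is of the moment at which its call begins. There is no depth.
- ctrl.finish_job(): hands the job in; it is judged then, once.
Trained networks look in a picture, given as the dict that the camera call returned (one of the last four; its "shot" number tells which), for a name from the list of things; names that differ only in an ending like _2 or _b are one class to them, and where a whole thing is asked for, a point or a joint stands for the part that bears it (a point fixed in the world has none). Each returns a list of dicts, best first, with "confidence" (0 to 1); they miss things now and then, are a little off and sometimes report something else, mostly with a low value. They report only what shows in the picture. A call takes as long as a camera call. They do not tell look-alikes from the thing itself.
- ctrl.outline_of(picture, label): "mask" (420x560 bool, what is visible of it) and "bbox" ([centre column, centre row, width, height] in pixels, round what is visible of it).
- ctrl.pinpoint(picture, label): "position" ([column, row] in pixels: a listed point, or the origin of a listed thing).
The state is a dict: "t": time; "q": joint angles; "joint_velocities": joint speeds; "effort": joint torques, N m; "position": TCP position; "ee_rot": TCP orientation; "wrist_force": force on the tool from outside, world axes, zero at the start; "moment": the same for the moment, N m; "width": opening from 0.0 (shut) to 1.0 (fully open); "finger_force": force on a finger pad.
Only numpy, scipy, OpenCV 4.12 (cv2) and the standard library are available. Lean on these libraries where they do the work, as an engineer would, in place of code of your own. Each camera call takes 0.05 s, during which the arm holds its last target. There are 200 camera calls.

## Task

On the bench beside the capsule counter, pick up the handled tray that stands on four corner lugs and stack it on the base tray with the four corner sockets, so that every lug drops into its socket and the tray sits level and fully down. Keep it roughly level on the way, lower it gently rather than dropping it, let go, and leave the base tray and the smaller handled tray where they stand.

Things in the scene. Friction and masses are not known exactly. Their poses are not given: they have to be found in the camera images.
- lug_tray_handle (a point): Tray to stack: white, open, 180 (x) x 130 (y) mm, rim 53 mm up, 0.3-0.65 kg, capsules fixed inside. Stands on 4 round lugs, 15 mm dia., 18 long, at x +-70, y +-45. Black grip bar along x at mid-width, 16 wide, 16 high, on 32 mm wide end uprights. Point: middle of the bar, 96 mm above the lugs' feet; overall height 104. x along bar, z up. Half turn about z is equivalent.
- base_tray_rim (a point): Base tray: white, 190 (x) x 140 (y) x 45 mm high, no handle, loose, 0.9 kg. Each corner has a square socket open upwards, 40 x 40 mm inside, centred at x +-70, y +-45, floor 16 mm below the rim. Point: tray centre at rim height. x along long side, z up. With the lugged tray home, its bar lies along this x, its middle 80 mm above this point. Half turn about z is equivalent.
- small_tray_handle (a point): Bystander: a smaller handled tray of the same white plastic, 130 (x) by 90 (y) mm, flat-bottomed, without lugs. Its black grip bar runs along x; this point is the middle of the bar, 78 mm above the bench; overall height 86 mm.
Mind the look-alikes: they are no part of the job. Leave any orange look-alike of the part that bears base_tray_rim alone.

How it is judged (in metres and radians):
At the end, for the whole second after the job is handed in: All four lugs rest in the sockets: bar's middle within 20 mm of the base's centre horizontally and 74 to 86 mm above its rim, long sides parallel within 12 degrees, both trays level within 3.4 degrees; the base and the smaller handled tray within 30 mm of their starts (horizontal distance between lug_tray_handle and base_tray_rim below 0.02 m and z of lug_tray_handle in the frame of base_tray_rim between 0.074 and 0.086 m and angle between the x axis of lug_tray_handle and the x axis of base_tray_rim, either way round below 0.21 rad and angle between each of lug_tray_handle, base_tray_rim's own z axis and vertical below 0.06 rad and distance of each of base_tray_rim, small_tray_handle from where it was at the start of the episode below 0.03 m); the robot touches nothing.
It fails at once if the lugged tray is tipped by more than 29 degrees (angle between lug_tray_handle's own z axis and vertical above 0.5 rad).
It fails at once if the lugged tray is dropped onto the base tray (faster than 0.55 m/s within 60 mm above its seat, as after a fall of more than 15 mm) (horizontal distance between lug_tray_handle and base_tray_rim below 0.05 m and z of lug_tray_handle in the frame of base_tray_rim below 0.14 m and linear speed of lug_tray above 0.55 m/s).
It also fails if it takes over 43 s, if anything falls off the work surface, if the arm or the gripper's body presses on something with over 40 N, if the wrist force passes 120 N, or if a joint passes its speed limit or range.

## Working session

There is one attempt and no reset: what is moved stays moved. The work goes in short steps, Python scripts to look and compute and a tool call to move; the robot and the scene stay as the last step left them, time stands still between calls to the robot, and variables do not carry over. Pictures are saved under pics/ and viewed, at most 10 in all, crops included, and the job is handed in when it is done.

Besides the shell and the picture viewer there is one more tool, called after ">>>" as name(argument=value, ...) on one line, values as JSON. send_rows: Moves the arm, as the interface text tells. Its arguments: {"type":"object","properties":{"moves":{"type":"string"},"squeeze":{"type":"number"}},"required":["moves"]}

```bash
ls; mkdir -p pics
cat > h.py <<'E'
import numpy as np, cv2
from workcell import ctrl
N=["lug_tray_handle","base_tray_rim","small_tray_handle"]
def P(s): 
    F=np.diag([1,-1,-1]); return s["K"]@F@np.array(s["view"])[:3]
def proj(s,X):
    p=P(s)@np.r_[X,1]; return p[:2]/p[2]
def tri(obs):
    A=[]
    for s,(u,v) in obs:
        p=P(s); A+= [u*p[2]-p[0], v*p[2]-p[1]]
    A=np.array(A); A/=np.linalg.norm(A[:,:3],axis=1)[:,None]
    return np.linalg.lstsq(A[:,:3],-A[:,3],rcond=None)[0]
def atz(s,uv,z):
    p=P(s);u,v=uv;A=np.array([u*p[2]-p[0],v*p[2]-p[1]])
    return np.linalg.solve(A[:,:2],-A[:,3]-A[:,2]*z)
E
python3 - <<'E'
from h import *
print(ctrl.get_obs())
S={n:ctrl.snapshot(n) for n in("side","top","wrist")}
print([k for k in S["top"]])
for n,s in S.items():
    for l in N:
        r=ctrl.pinpoint(s,l)
        for d in r: print(n,l,np.round(d["position"],1),round(d["confidence"],2), atz(s,d["position"],{"l":.096,"b":.045,"s":.078}[l[0]]).round(3))
        r=ctrl.outline_of(s,l)
        for d in r: print("  box",np.round(d["bbox"]),round(d["confidence"],2))
a=np.hstack([S["top"]["frame"],S["side"]["frame"]]); b=S["wrist"]["frame"]
cv2.imwrite("pics/a.png",cv2.resize(a,(800,300),interpolation=cv2.INTER_AREA)[:,:,::-1])
cv2.imwrite("pics/top.png",S["top"]["frame"][:,:,::-1]);cv2.imwrite("pics/side.png",S["side"]["frame"][:,:,::-1])
E
```

```text
pics
{'t': 0.0, 'q': array([ 6.56578018e+01,  2.05984908e+01,  8.65969802e+01, -1.81305595e-03,
        7.29077893e+01, -6.59414657e+00]), 'joint_velocities': array([ 0.02694295, -0.04024711, -0.04491435, -0.03019861,  0.01206115,
        0.05543027]), 'effort': array([ 2.00155722e-03, -5.15370619e+01, -2.70723903e+01,  6.73347898e-02,
        3.48360976e-02, -1.83500283e-04]), 'position': array([0.18263322, 0.57082452, 0.22181714]), 'ee_rot': array([-1.79897224e+02, -1.01374109e-02,  1.62252474e+02]), 'wrist_force': array([ 0.08198037,  0.02160963, -0.56993128]), 'moment': array([-0.0020538 , -0.03594265,  0.0567355 ]), 'finger_force': 0.0, 'width': 0.9964861757338896}
['frame', 'K', 'view', 'shot']
side lug_tray_handle [271.5 179.5] 0.83 [ 0.545 -0.002]
  box [272. 195.  74.  60.] 0.68
side base_tray_rim [249.  283.1] 0.64 [ 0.464 -0.326]
  box [247. 378. 117.  84.] 0.87
  box [254. 296. 100.  82.] 0.77
side small_tray_handle [254.7 133.1] 0.9 [0.513 0.292]
  box [258. 147.  47.  33.] 0.63
top lug_tray_handle [222.9 210.6] 0.58 [0.547 0.006]
  box [228. 217.  81.  83.] 0.62
top base_tray_rim [356.  239.3] 0.73 [ 0.474 -0.321]
top base_tray_rim [456.7 244.9] 0.7 [ 0.454 -0.57 ]
  box [456. 246. 102.  87.] 0.8
  box [356. 242.  82.  88.] 0.66
top small_tray_handle [110.  220.3] 0.67 [0.532 0.287]
  box [123. 223.  45.  57.] 0.83
  box [164. 414.  11.   2.] 0.53
```

View pics/top.png

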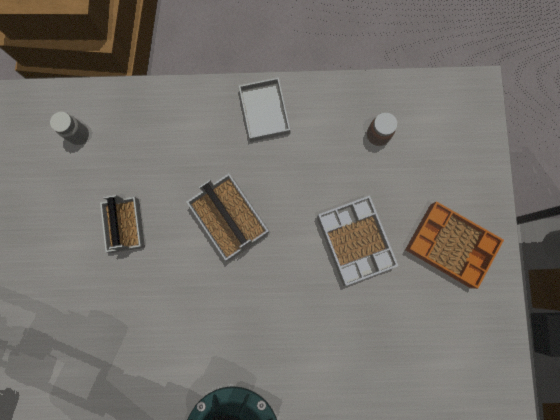

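View pics/side.png

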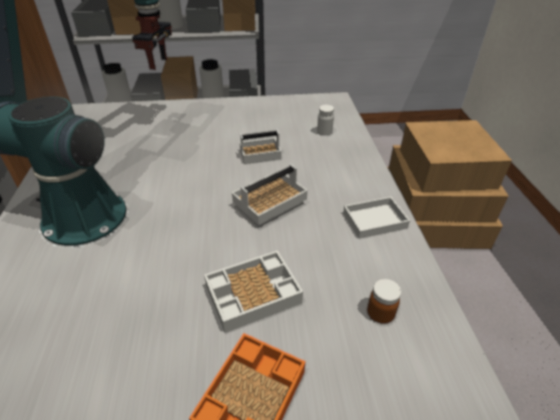

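The top view shows the lug tray with its bar running from (207,185) to (243,245), the white base at (356,240), the orange look-alike at (456,246) and the small tray at (120,223). The side view agrees, with the lug tray at (271,195) and the white base at (252,290). Next I triangulate, then estimate yaw from the outlines.

Run:
```python
from h import *
S={n:ctrl.snapshot(n) for n in("side","top")}
for l in N:
    T=ctrl.pinpoint(S["top"],l)
    for sd in ctrl.pinpoint(S["side"],l):
        for d in T:
            X=tri([(S["side"],sd["position"]),(S["top"],d["position"])]); print(l,X.round(4),[ (proj(s,X)-p["position"]).round(1) for s,p in((S["side"],sd),(S["top"],d))])
# yaws
for l,z in((N[0],.053),(N[1],.045)):
    for d in ctrl.outline_of(S["top"],l):
        c,_=cv2.findContours(d["mask"].astype(np.uint8),0,2); c=max(c,key=len)[:,0]
        w=np.array([atz(S["top"],p,z) for p in c]).astype(np.float32)
        print(l,d["confidence"],cv2.minAreaRect(w), cv2.boxPoints(cv2.minAreaRect(w)).round(3).tolist())
# bar
f=S["top"]["frame"].astype(int); m=(f.max(2)<45).astype(np.uint8); m[:170]=0;m[260:]=0;m[:,:180]=0;m[:,280:]=0
ys,xs=np.nonzero(m); print(len(xs)); w=np.array([atz(S["top"],p,.104) for p in zip(xs,ys)],np.float32); print("bar",cv2.minAreaRect(w))
print(ctrl.get_obs()["ee_rot"])
s=ctrl.snapshot("wrist");print("cam pos",np.linalg.inv(s["view"])[:3].round(3))
```

```text
lug_tray_handle [ 5.375e-01 -5.000e-04  1.008e-01] [array([ 1.5, -0.3]), array([0.1, 1.8])]
base_tray_rim [ 0.4587 -0.49    0.2461] [array([-7.8,  1.2]), array([-0.6, -6.4])]
base_tray_rim [ 0.4714 -0.3265  0.0454] [array([-0.3,  0.1]), array([-0. , -0.3])]
base_tray_rim [ 0.4581 -0.5717  0.0445] [array([ 1.5, -0.3]), array([0.2, 1.1])]
base_tray_rim [ 0.4744 -0.3951 -0.3169] [array([ 9.6, -2.5]), array([1.6, 8.1])]
base_tray_rim [ 0.4701 -0.4284  0.4055] [array([-23.6,   2.8]), array([ -0.3, -21.7])]
base_tray_rim [ 0.4833 -0.2831  0.295 ] [array([-16.8,   2.1]), array([ -0.3, -17.4])]
small_tray_handle [0.5248 0.2824 0.0828] [array([ 4., -1.]), array([0.6, 5.6])]
lug_tray_handle 0.92 ((0.5435938239097595, 0.004820734262466431), (0.19808919727802277, 0.1302907019853592), 33.916561126708984) [[0.42500001192092896, 0.004000000189989805], [0.49799999594688416, -0.10499999672174454], [0.6620000004768372, 0.006000000052154064], [0.5889999866485596, 0.11400000005960464]]
base_tray_rim 0.81 ((0.4718262553215027, -0.3220042586326599), (0.19227232038974762, 0.14805227518081665), 19.066991806030273) [[0.3569999933242798, -0.28299999237060547], [0.4050000011920929, -0.4230000078678131], [0.5870000123977661, -0.3610000014305115], [0.5389999747276306, -0.22100000083446503]]
base_tray_rim 0.75 ((0.45522814989089966, -0.5637698173522949), (0.20163185894489288, 0.1510966420173645), 57.654075622558594) [[0.3370000123977661, -0.609000027179718], [0.4650000035762787, -0.6890000104904175], [0.5730000138282776, -0.5189999938011169], [0.4449999928474426, -0.43799999356269836]]
111
bar ((0.5496882200241089, 0.009108804166316986), (0.14134052395820618, 0.014727077446877956), 32.82044982910156)
[-1.79997372e+02  2.84416810e-04  1.62249826e+02]
cam pos [[ 0.305 -0.914 -0.269  0.109]
 [ 0.952  0.292  0.086  0.595]
 [ 0.    -0.282  0.959  0.384]]
```

>>> send_rows(moves="-51.5 -43.1 -6 0 0 2.256 1;-51.5 -43.1 -6 0 0 2.256 1;-51.5 -43.1 -6 0 0 2.256 1;-51.5 -43.1 -6 0 0 2.256 1;-51.5 -43.1 -6 0 0 2.256 1;-51.5 -43.1 -6 0 0 2.256 1;-51.5 -43.1 -6 0 0 2.256 1;-51.5 -43.1 -6 0 0 2.256 1;-51.5 -43.1 -6 0 0 2.256 1;-51.5 -43.1 -6 0 0 2.256 1;-51.5 -43.1 -6 0 0 2.256 1;-51.5 -43.1 -6 0 0 2.256 1")

```text
t: 2.8
position: [0.5033, 0.0644, 0.2765]
ee_rot: [180.0, -0.0, 58.7]
wrist_force: [-0.1, 0.1, -0.2]
width: 0.998
finger_force: 0.0
```

>>> send_rows(moves="-3.2 6.5 -1 0 0 0.45 1;-3.2 6.5 -1 0 0 0.45 1;-3.2 6.5 -1 0 0 0.45 1;-3.2 6.5 -1 0 0 0.45 1;-3.2 6.5 -1 0 0 0.45 1;-3.2 6.5 -1 0 0 0.45 1")

```text
t: 3.4
position: [0.5414, 0.0062, 0.286]
ee_rot: [-180.0, 0.0, 33.6]
wrist_force: [-0.0, 0.2, -0.3]
width: 1.003
finger_force: 0.0
```

```bash
cat >> h.py <<'E'
def bar(s,X0,yaw,z=.104):
    "dark pixels near predicted bar -> world at z"
    f=s["frame"].astype(int); m=np.zeros(f.shape[:2],np.uint8)
    c,n=np.cos(yaw),np.sin(yaw)
    q=[proj(s,[X0[0]+a*c-b*n,X0[1]+a*n+b*c,z]) for a,b in((-.1,-.025),(.1,-.025),(.1,.025),(-.1,.025))]
    cv2.fillPoly(m,[np.int32(q)],1); m&=(f.max(2)<50)
    ys,xs=np.nonzero(m); w=np.array([atz(s,p,z) for p in zip(xs,ys)],np.float32)
    return cv2.minAreaRect(w),len(xs)
E
python3 - <<'E'
from h import *
o=ctrl.get_obs();print(o["t"],o["position"],o["ee_rot"])
s=ctrl.snapshot("wrist"); sd=ctrl.snapshot("side"); tp=ctrl.snapshot("top")
obs=[]
for d in ctrl.pinpoint(s,N[0]): print(d, atz(s,d["position"],.096))
for k in(sd,):
    for d in ctrl.pinpoint(k,N[0])[:1]: obs.append((k,d["position"]))
d=ctrl.pinpoint(s,N[0])
if d and obs: print(tri([(s,d[0]["position"])]+obs))
print(bar(s,(.542,.003),np.radians(33)))
cv2.imwrite("pics/w1.png",s["frame"][:,:,::-1])
E
```

```text
3.4 [0.54136552 0.00616979 0.28600627] [-1.79988901e+02  1.68343806e-02  3.35562511e+01]
{'position': [278.0, 194.0], 'confidence': 0.78} [0.53758238 0.00182809]
[0.54266919 0.00116218 0.09745844]
(((0.5400643944740295, 0.0020572133362293243), (0.16852149367332458, 0.015183355659246445), 33.330230712890625), 2191)
```

View pics/w1.png

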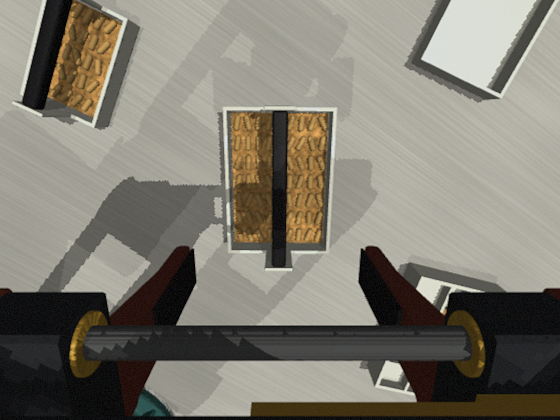

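The wrist view shows the bar vertical, from (280,110) to (278,265), centred at about (0.541, 0.0015). Yaw is 33.3° and the triangulated height is 97 mm, against 96 mm stated. I'll descend and grip.

>>> send_rows(moves="-0.3 0.4 5 0 0 0.005 1;-0.3 0.4 10 0 0 0.005 1;-0.3 0.4 14.5 0 0 0.005 1;-0.3 0.4 18 0 0 0.005 1;-0.3 0.4 20 0 0 0.005 1;-0.3 0.4 20.9 0 0 0.005 1;-0.3 0.4 20.9 0 0 0.005 1;-0.3 0.4 20.9 0 0 0.005 0.2;-0.3 0.4 20.9 0 0 0.005 -0.3;-0.3 0.4 20.9 0 0 0.005 -1;-0.3 0.4 20.9 0 0 0.005 -1;-0.3 0.4 20.9 0 0 0.005 -1", squeeze=45)

```text
t: 4.9
position: [0.5418, 0.0005, 0.0776]
ee_rot: [180.0, -0.0, 33.0]
wrist_force: [0.0, -0.3, -0.1]
width: 0.583
finger_force: 0.0
```

>>> send_rows(moves="0 0 0 0 0 0 -1;0 0 0 0 0 0 -1;0 0 0 0 0 0 -1;0 0 0 0 0 0 -1")

```text
t: 5.3
position: [0.5412, 0.0008, 0.077]
ee_rot: [-180.0, 0.0, 33.0]
wrist_force: [-1.7, 4.0, 3.4]
width: 0.22
finger_force: 2.3
```

>>> send_rows(moves="0 0 0 0 0 0 -1;0 0 0 0 0 0 -1;0 0 0 0 0 0 -1;0 0 -0.5 0 0 0 -1;0 0 -1.5 0 0 0 -1;0 0 -3 0 0 0 -1;0 0 -3 0 0 0 -1")

```text
t: 6.0
position: [0.5435, 0.0001, 0.1092]
ee_rot: [179.8, -0.2, 33.1]
wrist_force: [0.3, 0.1, -4.9]
width: 0.175
finger_force: 45.0
```

Run:
```python
from h import *
o=ctrl.get_obs();print(o)
s=ctrl.snapshot("wrist"); t=ctrl.snapshot("side")
cv2.imwrite("pics/w2.png",np.vstack([s["frame"][:200],cv2.resize(t["frame"][100:300,100:380],(560,400))])[:,:,::-1])
```

```text
{'t': 6.0, 'q': array([-7.25395705e+00,  2.33632503e+01,  1.00917172e+02, -2.55535070e-02,
        5.54610334e+01,  4.97097321e+01]), 'joint_velocities': array([-0.13794615,  1.29792863,  1.32394635,  0.07043647, -2.03444675,
        0.07825409]), 'effort': array([ 1.25208185e-01, -5.09145820e+01, -2.13440859e+01,  4.41196840e-02,
        5.92666939e-01, -3.19791412e-03]), 'position': array([5.43508824e-01, 1.33479636e-04, 1.09222997e-01]), 'ee_rot': array([179.81670499,  -0.18355552,  33.05104493]), 'wrist_force': array([ 0.33200522,  0.12234236, -4.92301985]), 'moment': array([-0.0485425 ,  0.00387516, -0.00127786]), 'finger_force': 44.998483657836914, 'width': 0.17497317906757703}
```

View pics/w2.png

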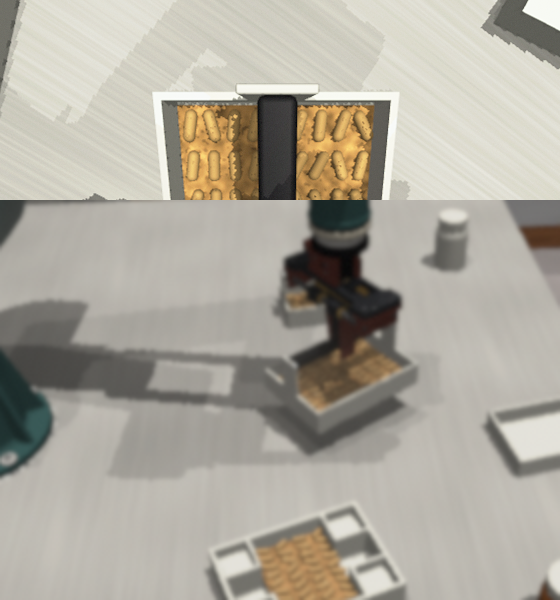

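The tray is held level, about 0.5 kg by the wrist force. I'll lift and carry it towards the base.

>>> send_rows(moves="0 0 -3 0 0 0 -1;0 0 -6 0 0 0 -1;0 0 -8 0 0 0 -1;-1.2 1.2 -9 0 0 0.01 -1;-3.6 3.5 -9 0 0 0.03 -1;-6.5 6.4 -9 0 0 0.06 -1;-9.5 9.3 -9 0 0 0.09 -1;-12.5 12.2 -9 0 0 0.12 -1;-15.5 15.2 -9 0 0 0.16 -1;-18.5 18.1 -9 0 0 0.19 -1;-21 20.6 -9 0 0 0.22 -1;-22.6 22.2 -9 0 0 0.235 -1")

```text
t: 7.3
position: [0.472, -0.3113, 0.1963]
ee_rot: [180.0, 0.1, 19.4]
wrist_force: [-0.0, -0.1, -3.8]
width: 0.178
finger_force: 45.0
```

>>> send_rows(moves="-0.8 1.3 0 0 0 0.01 -1;-0.8 1.3 0 0 0 0.01 -1;-0.8 1.3 0 0 0 0.01 -1")

```text
t: 7.6
position: [0.4697, -0.3227, 0.1965]
ee_rot: [-179.9, 0.0, 19.0]
wrist_force: [-0.2, -0.5, -5.1]
width: 0.179
finger_force: 45.0
```

Run:
```python
from h import *
o=ctrl.get_obs();print(o["t"],o["position"],o["ee_rot"],o["wrist_force"],o["finger_force"])
S={n:ctrl.snapshot(n) for n in("side","top","wrist")}
for l in N[:2]:
    R={n:ctrl.pinpoint(s,l) for n,s in S.items()}
    for n in R:
        for d in R[n]: print(l,n,np.round(d["position"],1),round(d["confidence"],2),atz(S[n],d["position"],o["position"][2]+.019 if l[0]=="l" else .045).round(4))
# reproject expected
for n in("side","top"): print(n,"exp handle",proj(S[n],o["position"]+[0,0,.019]).round(1),"exp base",proj(S[n],[.4715,-.325,.045]).round(1))
cv2.imwrite("pics/w3.png",np.vstack([np.hstack([S["wrist"]["frame"][:300],]),cv2.resize(S["side"]["frame"][150:350,120:400],(560,400))])[:600,:,::-1])
```

```text
7.6 [ 0.46971636 -0.32273104  0.19653709] [-1.79904201e+02  1.51152723e-02  1.90013414e+01] [-0.20397628 -0.46337004 -5.08563879] 44.998215436935425
lug_tray_handle side [247.9 228.7] 0.74 [ 0.4697 -0.3237]
lug_tray_handle wrist [274.6 286. ] 0.62 [ 0.4682 -0.322 ]
base_tray_rim side [250.4 389. ] 0.96 [ 0.4557 -0.5729]
base_tray_rim side [248.3 282.2] 0.57 [ 0.4626 -0.3231]
base_tray_rim top [456.7 246.2] 0.6 [ 0.4507 -0.5699]
base_tray_rim wrist [491.8 286.9] 0.63 [ 0.4526 -0.5684]
side exp handle [247.9 228.4] exp base [252.2 282.6]
top exp handle [370.7 233.8] exp base [357.8 240.2]
```

View pics/w3.png

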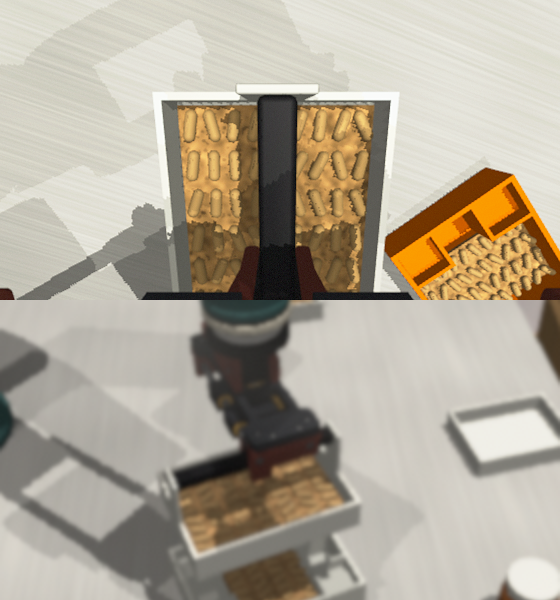

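The tray hangs over the base. The handle agrees with the TCP to within 2 mm and the white base shows directly below it in the side view. The alignment error is well inside the ±12 mm socket play, so I'll lower gently.

>>> send_rows(moves="0 0.1 1.5 0 0 0 -1;0 0.1 3.5 0 0 0 -1;0 0.1 5 0 0 0 -1;0 0.1 6 0 0 0 -1;0 0.1 6.6 0 0 0 -1;0 0.1 7.1 0 0 0 -1;0 0.1 7.5 0 0 0 -1;0 0.1 7.9 0 0 0 -1;0 0.1 8.2 0 0 0 -1;0 0.1 8.5 0 0 0 -1;0 0.1 8.7 0 0 0 -1;0 0.1 8.7 0 0 0 -1")

```text
t: 9.25
position: [0.4701, -0.3245, 0.1099]
ee_rot: [-180.0, 0.0, 19.0]
wrist_force: [0.2, 0.4, -4.1]
width: 0.177
finger_force: 45.0
```

Run:
```python
from h import *
o=ctrl.get_obs();print(o["t"],o["position"],o["ee_rot"],o["wrist_force"],o["moment"])
S={n:ctrl.snapshot(n) for n in("side","top")}
cv2.imwrite("pics/s4.png",np.hstack([cv2.resize(S["side"]["frame"][200:350,180:320],None,fx=4,fy=4,interpolation=cv2.INTER_CUBIC)])[:,:,::-1])
```

```text
9.25 [ 0.47014426 -0.3245126   0.10985836] [-1.79982814e+02  1.65932758e-02  1.90110363e+01] [ 0.18769419  0.43066311 -4.12841222] [-0.03232422  0.10288451 -0.00915974]
```

View pics/s4.png

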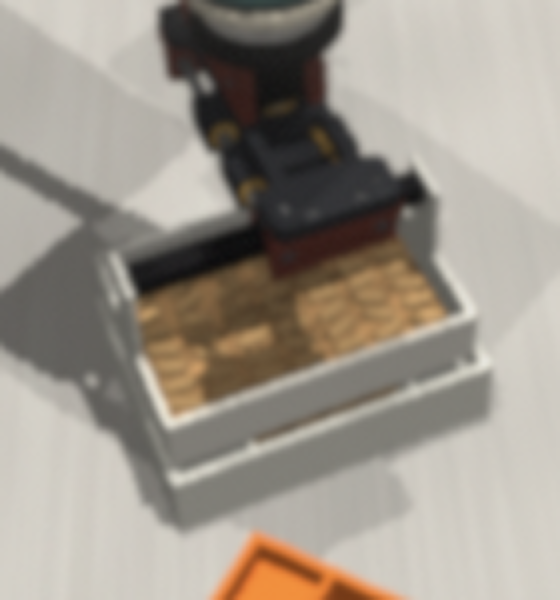

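The side view shows the tray inside the base outline, parallel and level. The lugs are below the rim without contact and have about 4 mm left to drop.

>>> send_rows(moves="0 0 0.1 0 0 0 -1;0 0 0.2 0 0 0 -1;0 0 0.3 0 0 0 -1;0 0 0.35 0 0 0 -1;0 0 0.35 0 0 0 -1;0 0 0.35 0 0 0 -1")

```text
t: 9.95
position: [0.4703, -0.3246, 0.1066]
ee_rot: [180.0, 0.0, 19.0]
wrist_force: [0.2, -0.8, -5.6]
width: 0.179
finger_force: 45.0
```

>>> send_rows(moves="0 0 0.05 0 0 0 -1;0 0 0.1 0 0 0 -1;0 0 0.15 0 0 0 -1;0 0 0.15 0 0 0 -1")

```text
t: 10.35
position: [0.4704, -0.3246, 0.1056]
ee_rot: [180.0, -0.0, 19.0]
wrist_force: [-1.0, 2.8, 2.7]
width: 0.176
finger_force: 45.0
```

The wrist force has flipped, so the tray is seated. I'll release and retreat.

>>> send_rows(moves="0 0 0 0 0 0 0.2;0 0 0 0 0 0 0.2;0 0 0 0 0 0 0.2;0 0 0 0 0 0 0.2;0 0 0 0 0 0 0.2;0 0 0 0 0 0 0.2;0 0 -2 0 0 0 0.2;0 0 -5 0 0 0 0.2;0 0 -9 0 0 0 0.2;0 0 -14 0 0 0 0.2;0 0 -18 0 0 0 0.2;0 0 -18 0 0 0 0.2")

```text
t: 11.55
position: [0.4732, -0.3271, 0.2917]
ee_rot: [179.4, -0.3, 19.0]
wrist_force: [1.0, -0.4, 0.6]
width: 0.601
finger_force: 0.0
```

Run:
```python
from h import *
o=ctrl.get_obs();print(o["t"],o["position"],o["wrist_force"],o["width"])
S={n:ctrl.snapshot(n) for n in("side","top","wrist")}
R={n:ctrl.pinpoint(S[n],N[0]) for n in S}
ob=[(S[n],R[n][0]["position"]) for n in R if R[n]]; print([n for n in R if R[n]])
X=tri(ob);print(X.round(4),[(proj(s,X)-p).round(1) for s,p in ob]); print(bar(S["wrist"],(.4704,-.3246),np.radians(19),.133))
cv2.imwrite("pics/s5.png",np.hstack([cv2.resize(S["side"]["frame"][210:350,180:320],(400,400)),cv2.resize(S["wrist"]["frame"],(400,400))])[:,:,::-1])
```

```text
11.55 [ 0.47316601 -0.32709585  0.291654  ] [ 0.98641356 -0.37492865  0.57466344] 0.6005498070879797
['side', 'top', 'wrist']
[ 0.4684 -0.3218  0.1233] [array([ 1. , -0.3]), array([-0.9,  0.9]), array([2.2, 1. ])]
(((0.47006797790527344, -0.32391485571861267), (0.16922399401664734, 0.015659231692552567), 19.278602600097656), 2407)
```

View pics/s5.png

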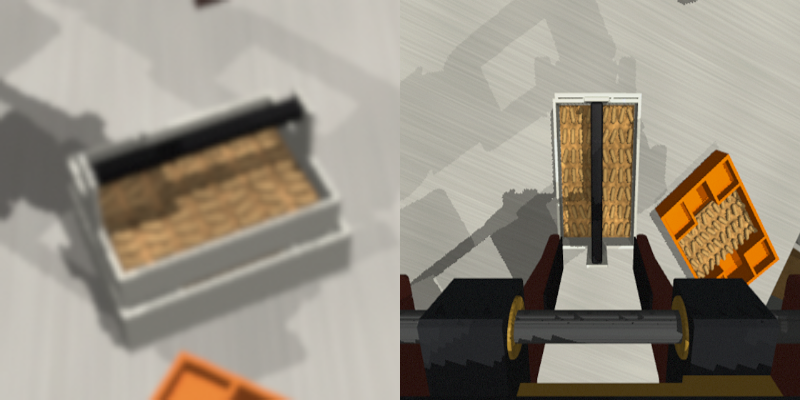

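The tray sits level and centred. The bar is 123 mm up against 125 mm expected, at 19.3° yaw, and the gripper is clear. I'll hand the job in.

>>> send_rows(moves="0 0 0 0 0 0 0.2;0 0 0 0 0 0 0.2;0 0 0 0 0 0 0.2")

```text
t: 12.15
position: [0.4702, -0.3245, 0.2846]
ee_rot: [-180.0, 0.0, 19.0]
wrist_force: [0.9, 0.2, -0.5]
width: 0.6
finger_force: 0.0
```

```bash
python3 -c "
from workcell import ctrl
print(ctrl.finish_job())"
```

```text
the job is handed in; nothing more can be done
None
```

The lugged tray is stacked on the white base tray, and the final pictures show it level, fully down and released; the job was handed in at about 12 s, and the hand-in returned no verdict.

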